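Line up salvaged capacitors by height on the test rail

TASK

Stand the four loose capacitors upright on the rubber pads of the test rail, one centred on each pad, in order of height: the tallest on the pad next to the brass earth post, then stepping down to the shortest on the pad at the other end. Do not tip any capacitor over on the way.

Things in the scene. Friction and masses are not known exactly. Their poses are not given: they have to be found in the camera images.
- cap_small: The smallest of four capacitors, a plain upright black can with an aluminium top and two small screw terminals: 26 mm diameter, 36 mm high over the terminals (the can itself 32 mm). It stands on the bench at the start. Origin: centre of its underside; z up along its axis.
- cap_medium: The second smallest of four capacitors, a plain upright black can with an aluminium top and two small screw terminals: 31 mm diameter, 50 mm high over the terminals (the can itself 46 mm). It stands on the bench at the start. Origin: centre of its underside; z up along its axis.
- cap_large: The second largest of four capacitors, a plain upright black can with an aluminium top and two small screw terminals: 36 mm diameter, 66 mm high over the terminals (the can itself 62 mm). It stands on the bench at the start. Origin: centre of its underside; z up along its axis.
- cap_largest: The largest of four capacitors, a plain upright black can with an aluminium top and two small screw terminals: 42 mm diameter, 84 mm high over the terminals (the can itself 80 mm). It stands on the bench at the start. Origin: centre of its underside; z up along its axis.
- pad_a: One of four identical round black rubber pads with a thin grey ring, 54 mm diameter, 4 mm thick, fixed in a row about 80 mm apart along a flat fixed aluminium rail (420 x 60 mm, 8 mm thick). The letter says nothing about its place in the row. Origin: centre of its underside, 8 mm above the bench; its flat top is 4 mm above the origin (12 mm above the bench).
- pad_b: One of four identical round black rubber pads with a thin grey ring, 54 mm diameter, 4 mm thick, fixed in a row about 80 mm apart along a flat fixed aluminium rail (420 x 60 mm, 8 mm thick). The letter says nothing about its place in the row. Origin: centre of its underside, 8 mm above the bench; its flat top is 4 mm above the origin (12 mm above the bench).
- pad_c: One of four identical round black rubber pads with a thin grey ring, 54 mm diameter, 4 mm thick, fixed in a row about 80 mm apart along a flat fixed aluminium rail (420 x 60 mm, 8 mm thick). The letter says nothing about its place in the row. Origin: centre of its underside, 8 mm above the bench; its flat top is 4 mm above the origin (12 mm above the bench).
- pad_d: One of four identical round black rubber pads with a thin grey ring, 54 mm diameter, 4 mm thick, fixed in a row about 80 mm apart along a flat fixed aluminium rail (420 x 60 mm, 8 mm thick). The letter says nothing about its place in the row. Origin: centre of its underside, 8 mm above the bench; its flat top is 4 mm above the origin (12 mm above the bench).
- earth_post: The brass earth post, a round brass terminal with a cross bar, 26 mm diameter at the foot, 39 mm tall, fixed on the rail at one end of the row of pads, about 65 mm from the centre of the nearest pad; which end it is varies. A plain grey plastic block (18 x 46 mm, 22 mm tall) is fixed at the other end. Origin: centre of its underside, on the rail's top.
Things that resemble listed ones, but are neither listed nor needed, are in the scene too. What is shaped like the cap_large but green is not meant.

How it is judged:
At the end, for the whole second after the job is handed in: Each capacitor stands upright (within 0.1 rad) and at rest on top of a rubber pad, its axis within 12 mm of the pad's centre, one per pad; counted from the brass earth post the order is largest, second largest, second smallest, smallest ((horizontal distance between cap_largest and pad_a below 0.012 m or horizontal distance between cap_largest and pad_b below 0.012 m or horizontal distance between cap_largest and pad_c below 0.012 m or horizontal distance between cap_largest and pad_d below 0.012 m) and horizontal distance between cap_largest and earth_post below 0.105 m and height (world z) of cap_largest between 0.009 and 0.015 m and angle between each of cap_largest, cap_large, cap_medium, cap_small's own z axis and vertical below 0.1 rad and linear speed of each of cap_largest, cap_large, cap_medium, cap_small below 0.02 m/s and angular speed of each of cap_largest, cap_large, cap_medium, cap_small below 0.2 rad/s and (horizontal distance between cap_large and pad_a below 0.012 m or horizontal distance between cap_large and pad_b below 0.012 m or horizontal distance between cap_large and pad_c below 0.012 m or horizontal distance between cap_large and pad_d below 0.012 m) and horizontal distance between cap_large and earth_post between 0.105 and 0.185 m and height (world z) of cap_large between 0.009 and 0.015 m and (horizontal distance between cap_medium and pad_a below 0.012 m or horizontal distance between cap_medium and pad_b below 0.012 m or horizontal distance between cap_medium and pad_c below 0.012 m or horizontal distance between cap_medium and pad_d below 0.012 m) and horizontal distance between cap_medium and earth_post between 0.185 and 0.265 m and height (world z) of cap_medium between 0.009 and 0.015 m and (horizontal distance between cap_small and pad_a below 0.012 m or horizontal distance between cap_small and pad_b below 0.012 m or horizontal distance between cap_small and pad_c below 0.012 m or horizontal distance between cap_small and pad_d below 0.012 m) and horizontal distance between cap_small and earth_post between 0.265 and 0.345 m and height (world z) of cap_small between 0.009 and 0.015 m); the robot touches nothing.
It fails at once if a capacitor is tipped over (leaning by more than 0.7 rad) (angle between any of cap_small, cap_medium, cap_large, cap_largest's own z axis and vertical above 0.7 rad).
It also fails if it takes over 99 s, if anything falls off the work surface, if the arm or the gripper's body presses on something with over 40 N, if the wrist force passes 120 N, or if a joint passes its speed limit or range.

ROBOT

A 6-joint arm with a two-finger parallel gripper is mounted at the origin on the work surface. World frame = base frame: x ahead of the robot, y to its left, z up, the work surface at z = 0. Lengths are in m, angles in rad, forces in N, time in s.
With the tool pointing down it reaches from about 0.25 to 0.725 m from the base axis. Payload 4 kg.
Tool frame: the origin (TCP) lies at the very end of the fingers, on their centre line; the grasp point (between the pads) lies 19 mm behind it; z points along the fingers, y is the line along which they close (so a half turn about z gives the same grasp; the last joint's range is limited). The gripper opens to 85 mm and grips with 20 to 120 N. Pads are 22 mm wide; open, the fingers measure 114 mm over their backs; the gripper's body (76 mm by 85 mm) begins 54 mm behind the grasp point. The pads swing forward as they close: fully open they stand 13 mm farther back than shut.
Start: joints at [-1.114, 0.241, 0.005, 1.335, 0, 1.571], TCP at [0.221, -0.449, 0.231] pointing down, gripper open.
Joint ranges: [-2.72, 2.72], [-1.05, 1.87], [-1.09, 1.28], [-1.99, 2.15], [-1.42, 1.44], [-3.14, 3.14]. Speed limits (rad/s): [2.79, 2.79, 3.14, 3.14, 3.14, 3.14].

INTERFACE

Orientations are given as a unit quaternion [x, y, z, w].
In Python, from workcell import bot, vision, workorder gives the robot as it stands.
- The arm moves only by the shell command python3 -m creep 'ROWS' [OPENING]. ROWS is JSON, a list of rows, each a list of 2 entries, a list of its own where there are three numbers: the shift along the tool's x, y, z in mm, then the turn, a rotation vector about the tool's x, y, z in rad. In form: [[[dx, dy, dz], [wx, wy, wz]], ...]. A call has 1 to 12 rows; each row shifts and turns the commanded pose from where the row before left it, along the tool's axes as they then stand; what a row does not reach is not made up. A row lasts 1/8 s, in which the tool goes at most 62.5 mm and 10.7 degrees, less where a joint would pass 70% of its speed; a pose out of reach is approached as far as the arm can. A call is refused whole if a number of a shift passes 62.5 or a number of a turn 0.188, either way. A call with a gripper value outside its range is refused whole. OPENING is the finger opening in mm, from 0 to 85.4, set as the call begins (- or left out, the last holds). The fingers move at their own pace and stop on an object; the grip force is fixed at half the most. Time passes only in rows, so rows that do not move let the fingers close. It gives the time, the measured TCP pose, the force, the opening and the grip force at its end, in the units of the state.
- bot.get_obs(): the state, without advancing time (a new reading comes with each control period).
- vision.camera(name): name is "side" or "top" or "wrist"; returns a dict with "image" (480x640x3 uint8, blue, green, red), "z_map" (480x640 float32, m along the optical axis (not along the pixel's ray), 0 where there is no reading), "K" (3x3 intrinsics, pixels), "rvec" (rotation vector, rad) and "tvec" (3), from world to camera coordinates, as OpenCV has them; the wrist camera has in their place "tool_from_camera" (4x4, takes a point from camera to tool coordinates, whose origin is the TCP and whose axes are the flange's). Camera axes: x right, y down, z forward; pixel columns grow to the right and rows downward; lengths in m; the calibration is good to about 2 mm. A picture is of the moment at which its call begins: read the wrist's pose just before it.
- workorder.job_done(): hands the job in; it is judged then, once.
Trained networks look in a picture, given as the dict that the camera call returned (one of the last four; its "shot" number tells which), for a name from the list of things; names that differ only in an ending like _2 or _b are one class to them, and where a whole thing is asked for, a point or a joint stands for the part that bears it (a point fixed in the world has none). Each returns a list of dicts, best first, with "score" (0 to 1); they miss things now and then, are a little off and sometimes report something else, mostly with a low value. They report only what shows in the picture. A call takes as long as a camera call. They do not tell look-alikes from the thing itself.
- vision.spot_in(picture, query): "position" ([column, row] in pixels, amid what is visible of it).
- vision.place_of(picture, query): "position" ([column, row] in pixels: a listed point, or the origin of a listed thing).
The state is a dict: "clock": time; "joint_pos": joint angles; "joint_vel": joint speeds; "tau": joint torques, N m; "eef_pos": TCP position; "tool_rot": TCP orientation; "ft_force": force on the tool from outside, world axes, zero at the start; "ft_torque": the same for the moment, N m; "grip_width": finger opening in m; "grasp_force": force on a finger pad.
Only numpy, scipy, OpenCV 4.12 (cv2) and the standard library are available. Lean on these libraries where they do the work, as an engineer would, in place of code of your own. Each camera call takes 0.05 s, during which the arm holds its last target. There are 200 camera calls.

## Working session

There is one attempt and no reset: what is moved stays moved. The work goes in short steps, Python scripts to look and compute and a shell command to move; the robot and the scene stay as the last step left them, time stands still between calls to the robot, and variables do not carry over. Pictures are saved under pics/ and viewed, at most 14 in all, crops included, and the job is handed in when it is done.

```bash
mkdir -p pics; ls; cat > h.py <<'E'
import numpy as np, cv2
from workcell import bot, vision, workorder
from scipy.spatial.transform import Rotation as R
def cloud(p):
    K=p["K"]; z=p["z_map"]; v,u=np.mgrid[:480,:640]
    c=np.stack([(u-K[0,2])*z/K[0,0],(v-K[1,2])*z/K[1,1],z],-1)
    Rm=cv2.Rodrigues(np.array(p["rvec"]))[0]
    w=(c-np.array(p["tvec"]).ravel())@Rm
    w[z==0]=np.nan
    return w
E
python3 - <<'E'
from h import *
o=bot.get_obs(); print(o["clock"],o["eef_pos"],o["tool_rot"])
for n in("top","side"):
    p=vision.camera(n); cv2.imwrite(f"pics/{n}0.png",p["image"]); w=cloud(p)
    np.save(n+"0.npy",w)
    for q in "cap_small cap_medium cap_large cap_largest pad_a earth_post".split():
        for d in vision.spot_in(p,q):
            u,v=map(int,np.round(d["position"])); print(n,q,round(d["score"],2),u,v,w[v,u].round(3))
E
```

```text
pics
0.0 [ 0.22025536 -0.44816455  0.23041273] [ 9.74030161e-01  2.26415872e-01 -2.35099385e-04 -1.02149763e-03]
top cap_small 0.69 345 189 [ 0.643 -0.082  0.009]
top cap_small 0.62 446 276 [ 0.458 -0.275  0.032]
top cap_medium 0.63 160 284 [0.448 0.282 0.054]
top cap_large 0.78 256 270 [0.472 0.097 0.06 ]
top cap_large 0.55 304 311 [0.392 0.006 0.065]
top cap_largest 0.92 362 279 [ 0.449 -0.104  0.084]
top pad_a 0.97 306 200 [ 0.62  -0.001  0.014]
top pad_a 0.91 345 188 [ 0.644 -0.081  0.013]
top pad_a 0.68 226 210 [0.601 0.163 0.013]
top pad_a 0.61 267 199 [0.623 0.079 0.015]
top earth_post 0.51 193 215 [0.585 0.224 0.045]
side cap_small 0.76 410 201 [ 0.452 -0.268  0.022]
side cap_medium 0.94 286 394 [0.444 0.304 0.038]
side cap_large 0.7 329 294 [0.467 0.116 0.052]
side cap_large 0.56 394 280 [0.394 0.029 0.043]
side cap_largest 0.82 387 230 [ 0.446 -0.09   0.054]
side pad_a 0.94 254 278 [0.613 0.084 0.012]
side pad_a 0.88 236 308 [0.6   0.163 0.012]
side pad_a 0.88 286 229 [ 0.634 -0.074  0.014]
side pad_a 0.64 218 330 [0.586 0.234 0.03 ]
side earth_post 0.66 217 330 [0.587 0.235 0.031]
side earth_post 0.56 285 230 [ 0.636 -0.073  0.011]
```

View pics/top0.png

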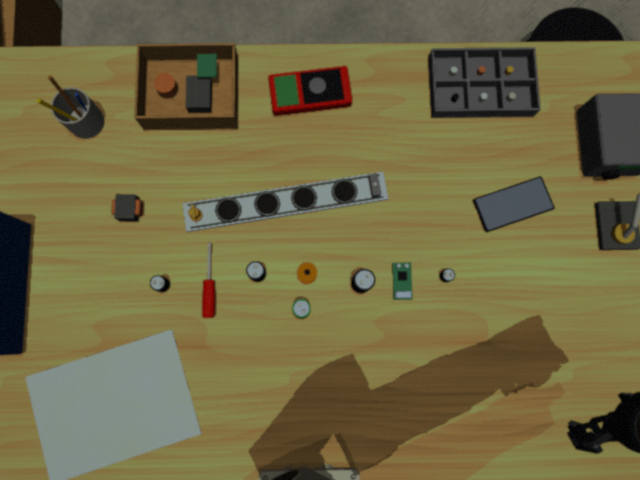

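View pics/side0.png

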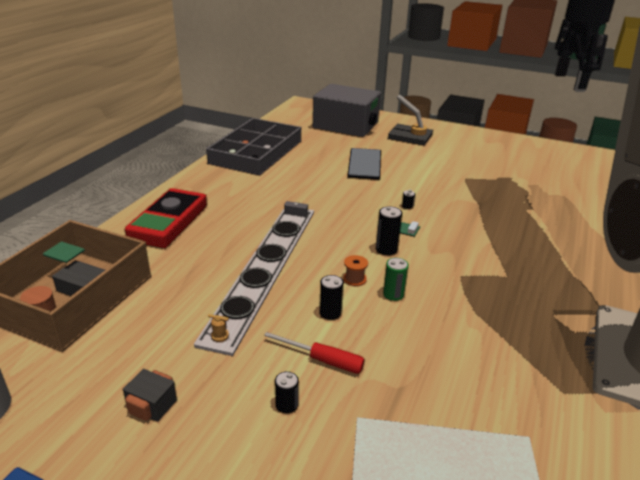

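```bash
python3 - <<'E'
from h import *
im=cv2.imread("pics/top0.png"); cv2.imwrite("pics/crop.png",cv2.resize(im[170:330,140:460],None,fx=2.5,fy=2.5,interpolation=cv2.INTER_CUBIC))
for n in("top","side"):
  w=np.load(n+"0.npy")
  for q,x,y,h,d in(("small",.458,-.272,.032,26),("medium",.447,.29,.046,31),("large",.47,.106,.062,36),("largest",.448,-.1,.08,42),("green",.393,.015,.062,36),("post",.585,.23,.04,26)):
    m=(np.hypot(w[...,0]-x,w[...,1]-y)<.04)
    mt=m&(abs(w[...,2]-h)<.006)
    P=w[mt][:,:2].astype(np.float32)
    print(n,q,mt.sum(),cv2.minEnclosingCircle(P)[0],"mean",P.mean(0),"rng",np.ptp(P,0), "zmax",np.nanmax(w[m][:,2]))
# pads: dark pixels on rail top
w=np.load("top0.npy"); g=im.max(-1)
for x,y in((.62,-.001),(.644,-.081),(.601,.163),(.613,.08)):
    m=(np.hypot(w[...,0]-x,w[...,1]-y)<.042)&(g<70)
    P=w[m]; c=cv2.minEnclosingCircle(P[:,:2].astype(np.float32)); print("pad",m.sum(),np.nanmedian(P,0),c)
E
```

```text
top small 136 (0.461702436208725, -0.2806110084056854) mean [ 0.46110538 -0.27989984] rng [0.02538395 0.02682021] zmax 0.0393245827903766
top medium 200 (0.45197153091430664, 0.2896597385406494) mean [0.45159245 0.2887748 ] rng [0.02956337 0.03070807] zmax 0.055493130851045055
top large 266 (0.4722382426261902, 0.09905397891998291) mean [0.47195616 0.09875786] rng [0.03453216 0.03475191] zmax 0.07039253745366801
top largest 372 (0.4494819641113281, -0.10875055938959122) mean [ 0.44928414 -0.10858334] rng [0.03965011 0.04014166] zmax 0.08799335349911808
top green 272 (0.39814329147338867, 0.01134086586534977) mean [0.39776975 0.01112018] rng [0.03426298 0.03430761] zmax 0.07005053019522554
top post 88 (0.5928223133087158, 0.2258480340242386) mean [0.59246147 0.22312921] rng [0.02866489 0.02007219] zmax 0.04887615295538463
side small 93 (0.45849987864494324, -0.27846643328666687) mean [ 0.45822456 -0.27589104] rng [0.02505806 0.02659491] zmax 0.037969796005373264
side medium 421 (0.45062023401260376, 0.29036596417427063) mean [0.44917732 0.29290903] rng [0.03080654 0.0319154 ] zmax 0.0
[... 316 characters left out ...]
(0.39726924896240234, 0.012153057381510735) mean [0.39579716 0.0156819 ] rng [0.03545484 0.03571098] zmax 0.06789698898360808
side post 165 (0.5919967889785767, 0.22351932525634766) mean [0.5896616 0.2279956] rng [0.03092831 0.01940188] zmax 0.04891792073730922
pad 462 [0.62458154 0.00355981 0.01289346] ((0.6264536380767822, 0.004362310282886028), 0.029223334044218063)
pad 462 [ 0.63772839 -0.07906921  0.01267469] ((0.6390715837478638, -0.07940802723169327), 0.028230736032128334)
pad 469 [0.60105995 0.15904924 0.0124779 ] ((0.6017253398895264, 0.16018547117710114), 0.028179295361042023)
pad 454 [0.61320312 0.079417   0.01303767] ((0.6149381995201111, 0.0801202729344368), 0.02905040979385376)
```

View pics/crop.png

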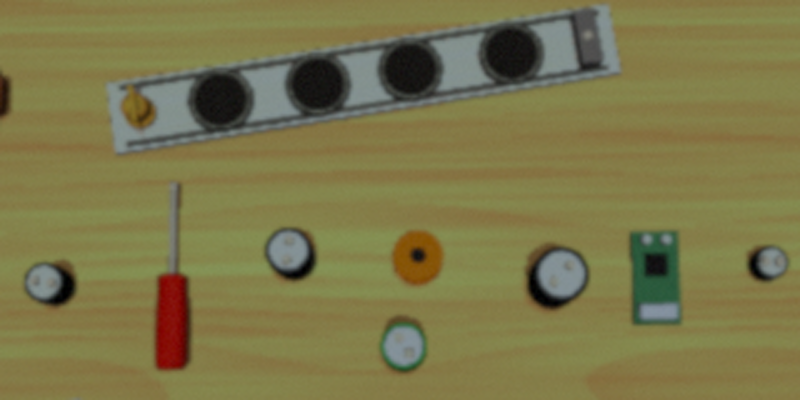

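The crop shows four black cans: medium (48,284), large (290,252), largest (558,276) and small (768,262). The green can at (403,346) is the look-alike and is not meant. The brass post at (138,108) is at the left end of the rail, so the largest goes on the leftmost pad. I'll turn the fingers first so that they close across the rail.

```bash
cat >> h.py <<'E'
def go(x,y,z,yaw=None):
    o=bot.get_obs(); M=R.from_quat(o["tool_rot"]).as_matrix(); p=np.array(o["eef_pos"])
    d=M.T@(np.array([x,y,z])-p)*1000
    print("clock",round(o["clock"],2),"p",p.round(4),"need tool mm",d.round(1),"yheading",np.degrees(np.arctan2(M[1,1],M[0,1])).round(1),"tilt",M[:,2].round(3),"w",round(o["grip_width"],4),"F",round(o["grasp_force"],1),"q6",round(o["joint_pos"][5],2))
E
python3 -m creep '[[[0,0,0],[0,0,-0.18]],[[0,0,0],[0,0,-0.18]],[[0,0,0],[0,0,-0.18]],[[0,0,0],[0,0,-0.18]],[[0,0,0],[0,0,-0.18]],[[0,0,0],[0,0,-0.18]],[[0,0,0],[0,0,-0.18]],[[0,0,0],[0,0,0]]]' 60
python3 -c "
from h import *
go(.460,-.279,.12)"
```

```text
clock: 1.7
eef_pos: [0.2205, -0.4488, 0.2313]
tool_rot: [0.654, 0.756, -0.0, 0.0]
ft_force: [0.8, -0.7, 0.8]
grip_width: 0.0601
grasp_force: 0.0
clock 1.7 p [ 0.2205 -0.4488  0.2313] need tool mm [133.7 261.3 111.3] yheading 8.2 tilt [ 0. -0. -1.] w 0.0601 F 0.0 q6 0.31
```

```bash
python3 -m creep '[[[16,32,10],[0,0,0]],[[17,33,14],[0,0,0]],[[17,33,14],[0,0,0]],[[17,33,14],[0,0,0]],[[17,33,14],[0,0,0]],[[17,33,15],[0,0,0]],[[17,33,15],[0,0,0]],[[16,31,15],[0,0,0]],[[0,0,0],[0,0,0]],[[0,0,0],[0,0,0]]]'
python3 - <<'E'
from h import *
go(.460,-.279,.006)
o=bot.get_obs(); p=vision.camera("wrist"); cv2.imwrite("pics/w1.png",p["image"])
K=p["K"]; z=p["z_map"]; v,u=np.mgrid[:480,:640]
c=np.stack([(u-K[0,2])*z/K[0,0],(v-K[1,2])*z/K[1,1],z],-1)
T=np.array(p["tool_from_camera"]); t=c@T[:3,:3].T+T[:3,3]; w=t@R.from_quat(o["tool_rot"]).as_matrix().T+np.array(o["eef_pos"])
m=(z>0)&(np.hypot(w[...,0]-.46,w[...,1]+.279)<.03)&(abs(w[...,2]-.033)<.007)
print(m.sum(),cv2.minEnclosingCircle(w[m][:,:2].astype(np.float32)),np.median(w[m],0))
E
```

```text
clock: 2.95
eef_pos: [0.459, -0.2783, 0.1204]
tool_rot: [0.654, 0.756, -0.0, -0.0]
ft_force: [0.6, 0.1, 0.4]
grip_width: 0.06
grasp_force: 0.0
clock 2.95 p [ 0.459  -0.2783  0.1204] need tool mm [ -0.8   1.  114.4] yheading 8.3 tilt [-0.001 -0.    -1.   ] w 0.06 F 0.0 q6 0.88
1086 ((0.4613068699836731, -0.28038254380226135), 0.013089143671095371) [ 0.46115161 -0.27950967  0.03215127]
```

View pics/w1.png

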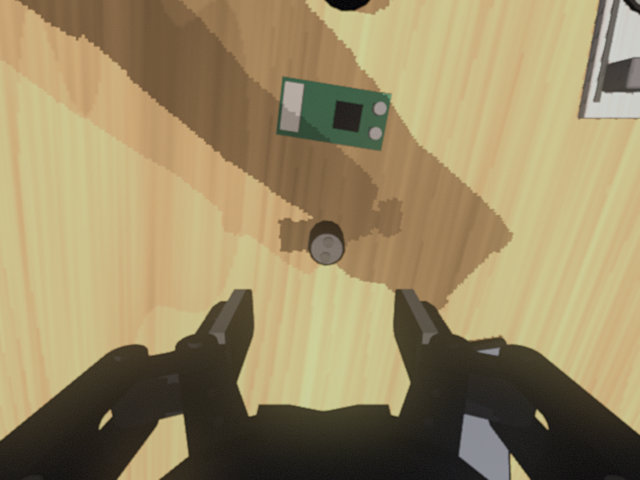

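The wrist view shows the small can at (326,243), centred between the fingers, and the measurement agrees with the top camera. Descending to grip it.

```bash
python3 -m creep '[[[-2,2,15],[0,0,0]],[[0,0,25],[0,0,0]],[[0,0,25],[0,0,0]],[[0,0,25],[0,0,0]],[[0,0,15],[0,0,0]],[[0,0,8],[0,0,0]],[[0,0,0],[0,0,0]]]'
python3 -m creep '[[[0,0,0],[0,0,0]],[[0,0,0],[0,0,0]],[[0,0,0],[0,0,0]],[[0,0,0],[0,0,0]],[[0,0,0],[0,0,0]],[[0,0,0],[0,0,0]]]' 15
python3 -m creep '[[[0,0,-5],[0,0,0]],[[0,0,-15],[0,0,0]],[[0,0,-20],[0,0,0]],[[0,0,-20],[0,0,0]],[[0,0,-10],[0,0,0]],[[0,0,0],[0,0,0]]]'
python3 -c "
from h import *
go(.638,-.079,.07)"
```

```text
clock: 3.88
eef_pos: [0.4613, -0.28, 0.007]
tool_rot: [0.654, 0.757, -0.0, -0.0]
ft_force: [-0.3, 0.5, -0.5]
grip_width: 0.06
grasp_force: 0.0
clock: 4.62
eef_pos: [0.4624, -0.2804, 0.0085]
tool_rot: [0.654, 0.757, 0.0, 0.001]
ft_force: [0.4, 1.1, 5.4]
grip_width: 0.0242
grasp_force: 59.0
clock: 5.38
eef_pos: [0.4621, -0.2802, 0.0783]
tool_rot: [0.654, 0.757, 0.0, 0.001]
ft_force: [-0.5, -0.4, -0.4]
grip_width: 0.024
grasp_force: 58.8
clock 5.38 p [ 0.4621 -0.2802  0.0783] need tool mm [173.5 203.3   8.4] yheading 8.4 tilt [ 0.002 -0.001 -1.   ] w 0.024 F 58.8 q6 0.88
```

```bash
python3 -m creep '[[[14,16,0],[0,0,0]],[[20,23,0],[0,0,0]],[[26,30,0],[0,0,0]],[[26,30,0],[0,0,0]],[[26,30,0],[0,0,0]],[[26,31,0],[0,0,0]],[[20,24,0],[0,0,0]],[[15,18,0],[0,0,0]],[[0,1,0],[0,0,0]],[[0,0,0],[0,0,0]],[[0,0,0],[0,0,0]]]'
python3 - <<'E'
from h import *
go(.638,-.079,.021)
p=vision.camera("wrist"); cv2.imwrite("pics/w2.png",p["image"])
E
```

```text
clock: 6.75
eef_pos: [0.6363, -0.0802, 0.077]
tool_rot: [0.654, 0.756, -0.0, -0.0]
ft_force: [-0.5, 0.2, -0.1]
grip_width: 0.0241
grasp_force: 58.9
clock 6.75 p [ 0.6363 -0.0802  0.077 ] need tool mm [ 0.9  1.9 56. ] yheading 8.3 tilt [-0.001 -0.    -1.   ] w 0.0241 F 58.9 q6 1.3
```

View pics/w2.png

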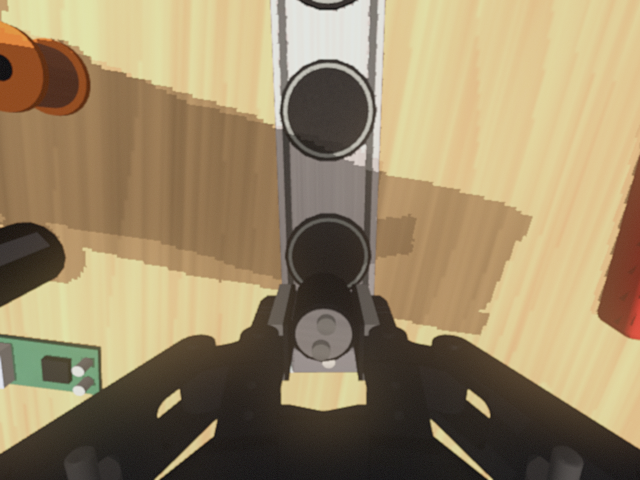

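The small can is upright in the grip at (324,330) and lines up with the pad at (328,255). Lowering it.

```bash
python3 -m creep '[[[1,2,12],[0,0,0]],[[0,0,18],[0,0,0]],[[0,0,14],[0,0,0]],[[0,0,8],[0,0,0]],[[0,0,3],[0,0,0]],[[0,0,1.5],[0,0,0]],[[0,0,0],[0,0,0]],[[0,0,0],[0,0,0]]]'
```

```text
clock: 7.8
eef_pos: [0.6395, -0.0779, 0.0214]
tool_rot: [0.654, 0.757, 0.0, 0.0]
ft_force: [-0.6, 0.4, -0.4]
grip_width: 0.0242
grasp_force: 58.9
```

```bash
python3 -m creep '[[[0,0,1],[0,0,0]],[[0,0,0],[0,0,0]],[[0,0,0],[0,0,0]]]'
python3 -m creep '[[[0,0,0],[0,0,0]],[[0,0,0],[0,0,0]],[[0,0,0],[0,0,0]],[[0,0,0],[0,0,0]],[[0,0,-6],[0,0,0]],[[0,0,-20],[0,0,0]],[[0,0,-30],[0,0,0]],[[0,0,-40],[0,0,0]],[[0,0,-30],[0,0,0]],[[0,0,0],[0,0,0]],[[0,0,0],[0,0,0]]]' 62
python3 -c "
from h import *
go(.449,-.1085,.147)"
```

```text
clock: 8.18
eef_pos: [0.6395, -0.0779, 0.0205]
tool_rot: [0.654, 0.757, 0.0, 0.0]
ft_force: [-0.7, 0.8, 3.3]
grip_width: 0.0242
grasp_force: 59.2
clock: 9.55
eef_pos: [0.6386, -0.0779, 0.1453]
tool_rot: [0.654, 0.757, -0.0, -0.0]
ft_force: [0.2, -0.6, 0.0]
grip_width: 0.062
grasp_force: 0.0
clock 9.55 p [ 0.6386 -0.0779  0.1453] need tool mm [  -2.7 -192.1   -1.5] yheading 8.4 tilt [-0.001  0.    -1.   ] w 0.062 F 0.0 q6 1.3
```

```bash
python3 -m creep '[[[0,-18,0],[0,0,0]],[[0,-32,0],[0,0,0]],[[-1,-36,0],[0,0,0]],[[-1,-36,0],[0,0,0]],[[-1,-35,0],[0,0,0]],[[0,-22,0],[0,0,0]],[[0,-13,0],[0,0,0]],[[0,0,0],[0,0,0]],[[0,0,0],[0,0,0]]]'
python3 - <<'E'
from h import *
go(.4492,-.1087,.034)
p=vision.camera("top"); w=cloud(p)
for n,x,y,h in(("small",.638,-.078,.044),("pads3",0,0,0)):
    m=(np.hypot(w[...,0]-x,w[...,1]-y)<.03)&(abs(w[...,2]-h)<.006)
    if m.sum(): print(n,m.sum(),cv2.minEnclosingCircle(w[m][:,:2].astype(np.float32)))
E
```

```text
clock: 10.68
eef_pos: [0.4504, -0.1088, 0.1457]
tool_rot: [0.654, 0.757, 0.0, 0.0]
ft_force: [0.6, 0.7, 0.3]
grip_width: 0.0618
grasp_force: 0.0
clock 10.68 p [ 0.4504 -0.1088  0.1457] need tool mm [  0.3  -1.2 111.7] yheading 8.4 tilt [ 0.001 -0.    -1.   ] w 0.0618 F 0.0 q6 1.19
small 128 ((0.6392455101013184, -0.07747744768857956), 0.013413913547992706)
```

The small can is within 2 mm of its pad's centre. Now the largest.

```bash
python3 -m creep '[[[0,-1,12],[0,0,0]],[[0,0,24],[0,0,0]],[[0,0,24],[0,0,0]],[[0,0,24],[0,0,0]],[[0,0,18],[0,0,0]],[[0,0,9],[0,0,0]],[[0,0,0],[0,0,0]]]'
python3 -m creep '[[[0,0,0],[0,0,0]],[[0,0,0],[0,0,0]],[[0,0,0],[0,0,0]],[[0,0,0],[0,0,0]],[[0,0,0],[0,0,0]]]' 30
python3 -m creep '[[[0,0,-5],[0,0,0]],[[0,0,-15],[0,0,0]],[[0,0,-25],[0,0,0]],[[0,0,-25],[0,0,0]],[[0,0,-20],[0,0,0]],[[0,0,-10],[0,0,0]],[[0,0,0],[0,0,0]]]'
python3 -c "
from h import *
go(.6015,.1595,.135)"
```

```text
clock: 11.6
eef_pos: [0.448, -0.1087, 0.034]
tool_rot: [0.654, 0.757, -0.0, -0.001]
ft_force: [-1.0, -0.2, 0.3]
grip_width: 0.0621
grasp_force: 0.0
clock: 12.22
eef_pos: [0.4494, -0.1091, 0.0356]
tool_rot: [0.654, 0.757, 0.0, 0.001]
ft_force: [1.2, -0.2, 5.9]
grip_width: 0.041
grasp_force: 60.8
clock: 13.1
eef_pos: [0.4485, -0.109, 0.1349]
tool_rot: [0.654, 0.757, 0.0, 0.0]
ft_force: [0.1, 0.4, -2.8]
grip_width: 0.0412
grasp_force: 60.9
clock 13.1 p [ 0.4485 -0.109   0.1349] need tool mm [ 2.433e+02  1.904e+02 -1.000e-01] yheading 8.4 tilt [ 0. -0. -1.] w 0.0412 F 60.9 q6 1.19
```

```bash
python3 -m creep '[[[12,10,0],[0,0,0]],[[22,17,0],[0,0,0]],[[30,23,0],[0,0,0]],[[33,25,0],[0,0,0]],[[33,25,0],[0,0,0]],[[33,25,0],[0,0,0]],[[30,24,0],[0,0,0]],[[25,20,0],[0,0,0]],[[16,13,0],[0,0,0]],[[9,8,0],[0,0,0]],[[0,0,0],[0,0,0]],[[0,0,0],[0,0,0]]]'
python3 -c "
from h import *
go(.6015,.1595,.0475)"
```

```text
clock: 14.6
eef_pos: [0.6006, 0.1585, 0.1344]
tool_rot: [0.654, 0.757, -0.001, -0.0]
ft_force: [0.7, -0.4, -2.1]
grip_width: 0.041
grasp_force: 61.0
clock 14.6 p [0.6006 0.1585 0.1344] need tool mm [ 0.9  1.2 86.9] yheading 8.3 tilt [-0.001 -0.001 -1.   ] w 0.041 F 61.0 q6 1.68
```

```bash
python3 -m creep '[[[1,1,12],[0,0,0]],[[0,0,22],[0,0,0]],[[0,0,22],[0,0,0]],[[0,0,16],[0,0,0]],[[0,0,8],[0,0,0]],[[0,0,4],[0,0,0]],[[0,0,2],[0,0,0]],[[0,0,0],[0,0,0]],[[0,0,0],[0,0,0]]]'
```

```text
clock: 15.72
eef_pos: [0.6024, 0.1604, 0.0494]
tool_rot: [0.654, 0.757, 0.0, 0.0]
ft_force: [0.1, -0.2, -2.7]
grip_width: 0.0411
grasp_force: 61.0
```

```bash
python3 -m creep '[[[0,0,1.5],[0,0,0]],[[0,0,0.7],[0,0,0]],[[0,0,0],[0,0,0]],[[0,0,0],[0,0,0]]]'
```

```text
clock: 16.23
eef_pos: [0.6024, 0.1604, 0.0476]
tool_rot: [0.654, 0.757, 0.001, 0.0]
ft_force: [-2.1, -0.5, 4.9]
grip_width: 0.041
grasp_force: 61.7
```

Contact. Release, retract and move to the large can.

```bash
python3 -m creep '[[[0,0,0],[0,0,0]],[[0,0,0],[0,0,0]],[[0,0,0],[0,0,0]],[[0,0,-5],[0,0,0]],[[0,0,-15],[0,0,0]],[[0,0,-25],[0,0,0]],[[0,0,-30],[0,0,0]],[[0,0,-20],[0,0,0]],[[0,0,-10],[0,0,0]],[[0,0,0],[0,0,0]]]' 62
python3 -c "
from h import *
go(.472,.099,.13)"
```

```text
clock: 17.48
eef_pos: [0.6026, 0.1604, 0.1528]
tool_rot: [0.654, 0.757, 0.001, 0.001]
ft_force: [0.2, 0.3, -0.6]
grip_width: 0.0619
grasp_force: 0.0
clock 17.48 p [0.6026 0.1604 0.1528] need tool mm [ -41.8 -138.2   22.5] yheading 8.4 tilt [ 0.002  0.001 -1.   ] w 0.0619 F 0.0 q6 1.68
```

```bash
python3 -m creep '[[[-4,-14,0],[0,0,0]],[[-8,-26,0],[0,0,0]],[[-10,-34,0],[0,0,0]],[[-10,-32,8],[0,0,0]],[[-6,-20,8],[0,0,0]],[[-4,-12,6],[0,0,0]],[[0,0,0],[0,0,0]],[[0,0,0],[0,0,0]]]'
python3 - <<'E'
from h import *
go(.472,.099,.024)
p=vision.camera("top"); w=cloud(p)
for n,x,y,h in(("largest",.602,.16,.092),):
    m=(np.hypot(w[...,0]-x,w[...,1]-y)<.04)&(abs(w[...,2]-h)<.006)
    print(n,m.sum(),cv2.minEnclosingCircle(w[m][:,:2].astype(np.float32)))
E
```

```text
clock: 18.48
eef_pos: [0.4721, 0.0988, 0.1295]
tool_rot: [0.654, 0.757, 0.0, 0.0]
ft_force: [-0.2, 0.2, 0.2]
grip_width: 0.062
grasp_force: 0.0
clock 18.48 p [0.4721 0.0988 0.1295] need tool mm [ 2.000e-01 -1.000e-01  1.055e+02] yheading 8.4 tilt [ 0.  0. -1.] w 0.062 F 0.0 q6 1.63
largest 0 ((0.0, 0.0), 0.0)
```

```bash
python3 - <<'E'
from h import *
for c in("top","side"):
    p=vision.camera(c); w=cloud(p); cv2.imwrite(f"pics/{c}2.png",p["image"])
    m=(np.hypot(w[...,0]-.602,w[...,1]-.16)<.05)&(w[...,2]>.03)
    q=w[m]; print(c,m.sum(), q[:,2].max() if len(q) else 0)
    m&=(abs(w[...,2]-.092)<.006)
    if m.sum(): print(cv2.minEnclosingCircle(w[m][:,:2].astype(np.float32)))
E
```

```text
top 0 0
side 1319 0.09740678936682397
((0.6004214286804199, 0.16123265027999878), 0.02214457280933857)
```

View pics/side2.png

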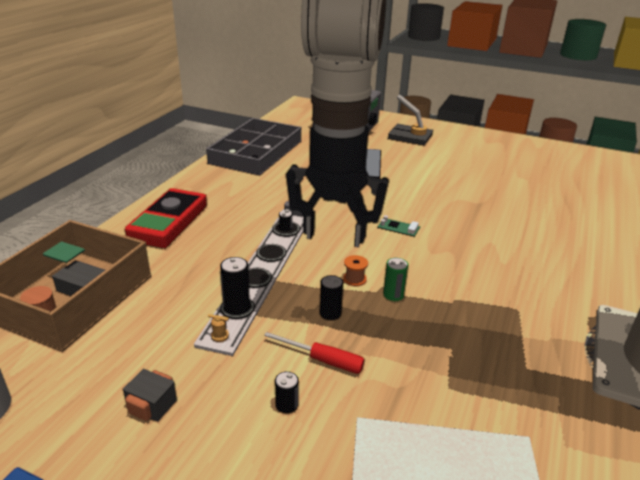

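The side view shows the largest can standing on the pad by the post (236,285) and the small one on the far pad (286,220). The gripper is above the black large can (331,297). Descending on it.

```bash
python3 -m creep '[[[0,0,12],[0,0,0]],[[0,0,24],[0,0,0]],[[0,0,24],[0,0,0]],[[0,0,22],[0,0,0]],[[0,0,16],[0,0,0]],[[0,0,8],[0,0,0]],[[0,0,0],[0,0,0]]]'
python3 -m creep '[[[0,0,0],[0,0,0]],[[0,0,0],[0,0,0]],[[0,0,0],[0,0,0]],[[0,0,0],[0,0,0]],[[0,0,0],[0,0,0]]]' 25
python3 -m creep '[[[0,0,-5],[0,0,0]],[[0,0,-15],[0,0,0]],[[0,0,-25],[0,0,0]],[[0,0,-20],[0,0,0]],[[0,0,-10],[0,0,0]],[[0,0,0],[0,0,0]]]'
python3 -c "
from h import *
go(.6145,.080,.1)"
```

```text
clock: 19.5
eef_pos: [0.471, 0.0985, 0.0229]
tool_rot: [0.654, 0.757, -0.001, -0.0]
ft_force: [-0.4, 0.1, 0.1]
grip_width: 0.0621
grasp_force: 0.0
clock: 20.12
eef_pos: [0.4724, 0.0988, 0.0245]
tool_rot: [0.654, 0.757, 0.001, 0.001]
ft_force: [0.4, 0.3, 5.1]
grip_width: 0.0351
grasp_force: 59.9
clock: 20.88
eef_pos: [0.4721, 0.0987, 0.0994]
tool_rot: [0.654, 0.757, 0.001, 0.001]
ft_force: [-0.1, 0.4, -2.1]
grip_width: 0.0349
grasp_force: 59.8
clock 20.88 p [0.4721 0.0987 0.0994] need tool mm [-39.2 138.2  -0.3] yheading 8.4 tilt [ 0.002  0.    -1.   ] w 0.0349 F 59.8 q6 1.63
```

```bash
python3 -m creep '[[[-4,14,0],[0,0,0]],[[-7,24,0],[0,0,0]],[[-9,32,0],[0,0,0]],[[-9,30,0],[0,0,0]],[[-6,23,0],[0,0,0]],[[-4,15,0],[0,0,0]],[[0,0,0],[0,0,0]],[[0,0,0],[0,0,0]]]'
python3 -c "
from h import *
go(.6145,.080,.037)"
```

```text
clock: 21.88
eef_pos: [0.613, 0.0799, 0.0975]
tool_rot: [0.654, 0.757, -0.001, -0.001]
ft_force: [0.1, 0.7, -1.6]
grip_width: 0.0347
grasp_force: 60.0
clock 21.88 p [0.613  0.0799 0.0975] need tool mm [-0.2  1.7 60.5] yheading 8.4 tilt [-0.002 -0.    -1.   ] w 0.0347 F 60.0 q6 1.55
```

```bash
python3 -m creep '[[[0,1,12],[0,0,0]],[[0,0,18],[0,0,0]],[[0,0,16],[0,0,0]],[[0,0,8],[0,0,0]],[[0,0,4],[0,0,0]],[[0,0,1.5],[0,0,0]],[[0,0,1],[0,0,0]],[[0,0,0],[0,0,0]],[[0,0,0],[0,0,0]]]'
```

```text
clock: 23.0
eef_pos: [0.615, 0.0803, 0.0385]
tool_rot: [0.654, 0.757, 0.0, 0.0]
ft_force: [0.3, 0.1, -2.1]
grip_width: 0.0351
grasp_force: 60.0
```

```bash
python3 -m creep '[[[0,0,1.5],[0,0,0]],[[0,0,0.6],[0,0,0]],[[0,0,0],[0,0,0]],[[0,0,0],[0,0,0]]]'
```

```text
clock: 23.5
eef_pos: [0.6149, 0.0803, 0.0365]
tool_rot: [0.654, 0.757, 0.0, 0.0]
ft_force: [-1.4, 0.9, 4.2]
grip_width: 0.035
grasp_force: 60.5
```

```bash
python3 -m creep '[[[0,0,0],[0,0,0]],[[0,0,0],[0,0,0]],[[0,0,0],[0,0,0]],[[0,0,-5],[0,0,0]],[[0,0,-15],[0,0,0]],[[0,0,-28],[0,0,0]],[[0,0,-30],[0,0,0]],[[0,0,-22],[0,0,0]],[[0,0,-10],[0,0,0]],[[0,0,0],[0,0,0]]]' 60
python3 -c "
from h import *
go(.4518,.2895,.12)"
```

```text
clock: 24.75
eef_pos: [0.6154, 0.0803, 0.1472]
tool_rot: [0.654, 0.757, 0.001, 0.001]
ft_force: [-0.3, -0.8, -0.4]
grip_width: 0.0598
grasp_force: 0.0
clock 24.75 p [0.6154 0.0803 0.1472] need tool mm [ 230.7 -131.5   26.9] yheading 8.4 tilt [ 0.002  0.    -1.   ] w 0.0598 F 0.0 q6 1.55
```

```bash
python3 -m creep '[[[5,-18,0],[0,0,0]],[[15,-28,0],[0,0,0]],[[30,-30,0],[0,0,0]],[[33,-25,0],[0,0,0]],[[35,-16,0],[0,0,0]],[[35,-10,4],[0,0,0]],[[33,-4,8],[0,0,0]],[[25,0,8],[0,0,0]],[[13,0,6],[0,0,0]],[[7,0,0],[0,0,0]],[[0,0,0],[0,0,0]],[[0,0,0],[0,0,0]]]'
python3 - <<'E'
from h import *
go(.4518,.2895,.014)
p=vision.camera("top"); w=cloud(p)
for n,x,y,h in(("large",.615,.08,.074),("largest",.602,.16,.092),("medium",.45,.29,.046)):
    m=(np.hypot(w[...,0]-x,w[...,1]-y)<.035)&(abs(w[...,2]-h)<.006)
    if m.sum(): print(n,m.sum(),cv2.minEnclosingCircle(w[m][:,:2].astype(np.float32)))
E
```

```text
clock: 26.25
eef_pos: [0.4519, 0.2891, 0.1202]
tool_rot: [0.654, 0.756, 0.0, 0.0]
ft_force: [-0.3, -1.1, 0.9]
grip_width: 0.0596
grasp_force: 0.0
clock 26.25 p [0.4519 0.2891 0.1202] need tool mm [ 5.000e-01 -1.000e-01  1.062e+02] yheading 8.3 tilt [ 0. -0. -1.] w 0.0596 F 0.0 q6 2.0
large 249 ((0.614606499671936, 0.08069995790719986), 0.01808558590710163)
largest 369 ((0.6016802191734314, 0.16035671532154083), 0.02104404754936695)
medium 195 ((0.4519330859184265, 0.2892094552516937), 0.015710284933447838)
```

Large and largest both sit at their pads' centres. Now the medium.

```bash
python3 -m creep '[[[0,0,12],[0,0,0]],[[0,0,24],[0,0,0]],[[0,0,24],[0,0,0]],[[0,0,22],[0,0,0]],[[0,0,16],[0,0,0]],[[0,0,8],[0,0,0]],[[0,0,0],[0,0,0]]]'
python3 -m creep '[[[0,0,0],[0,0,0]],[[0,0,0],[0,0,0]],[[0,0,0],[0,0,0]],[[0,0,0],[0,0,0]],[[0,0,0],[0,0,0]]]' 20
python3 -m creep '[[[0,0,-5],[0,0,0]],[[0,0,-15],[0,0,0]],[[0,0,-25],[0,0,0]],[[0,0,-25],[0,0,0]],[[0,0,-20],[0,0,0]],[[0,0,-10],[0,0,0]],[[0,0,0],[0,0,0]]]'
python3 -c "
from h import *
go(.6255,.002,.11)"
```

```text
clock: 27.18
eef_pos: [0.4513, 0.2895, 0.0136]
tool_rot: [0.654, 0.757, -0.0, -0.0]
ft_force: [-0.2, 0.3, -0.1]
grip_width: 0.06
grasp_force: 0.0
clock: 27.8
eef_pos: [0.4524, 0.2903, 0.0151]
tool_rot: [0.654, 0.757, 0.001, 0.0]
ft_force: [-0.2, -0.3, 6.4]
grip_width: 0.0294
grasp_force: 59.2
clock: 28.68
eef_pos: [0.452, 0.29, 0.1149]
tool_rot: [0.654, 0.757, 0.001, 0.0]
ft_force: [0.9, -0.5, -0.7]
grip_width: 0.0297
grasp_force: 59.2
clock 28.68 p [0.452  0.29   0.1149] need tool mm [-310.2  129.8    4.9] yheading 8.4 tilt [ 0.001  0.001 -1.   ] w 0.0297 F 59.2 q6 2.0
```

```bash
python3 -m creep '[[[-16,0,0],[0,0,0]],[[-30,0,0],[0,0,0]],[[-38,0,0],[0,0,0]],[[-40,0,0],[0,0,0]],[[-40,4,0],[0,0,0]],[[-40,10,0],[0,0,0]],[[-40,18,0],[0,0,0]],[[-34,25,0],[0,0,0]],[[-20,30,0],[0,0,0]],[[-9,25,0],[0,0,0]],[[-3,12,0],[0,0,0]],[[0,5,0],[0,0,0]]]'
python3 -m creep '[[[0,0,0],[0,0,0]],[[0,0,0],[0,0,0]]]'
python3 -c "
from h import *
go(.6255,.002,.027)"
```

```text
clock: 30.18
eef_pos: [0.6237, 0.0005, 0.1124]
tool_rot: [0.654, 0.756, -0.001, -0.001]
ft_force: [-0.5, 0.3, -0.4]
grip_width: 0.0295
grasp_force: 59.3
clock: 30.42
eef_pos: [0.6234, 0.0018, 0.1137]
tool_rot: [0.654, 0.757, -0.0, -0.0]
ft_force: [-0.6, 0.2, -0.6]
grip_width: 0.0294
grasp_force: 59.3
clock 30.43 p [0.6234 0.0018 0.1137] need tool mm [-0.1  2.2 86.7] yheading 8.4 tilt [-0.001 -0.    -1.   ] w 0.0294 F 59.3 q6 1.43
```

```bash
python3 -m creep '[[[0,2,12],[0,0,0]],[[0,0,22],[0,0,0]],[[0,0,22],[0,0,0]],[[0,0,16],[0,0,0]],[[0,0,8],[0,0,0]],[[0,0,3],[0,0,0]],[[0,0,1.5],[0,0,0]],[[0,0,0],[0,0,0]],[[0,0,0],[0,0,0]]]'
```

```text
clock: 31.55
eef_pos: [0.6267, 0.0021, 0.0301]
tool_rot: [0.654, 0.757, 0.0, 0.0]
ft_force: [-0.1, 0.7, -0.5]
grip_width: 0.0291
grasp_force: 59.3
```

```bash
python3 -m creep '[[[0,0,2],[0,0,0]],[[0,0,1],[0,0,0]],[[0,0,0],[0,0,0]],[[0,0,0],[0,0,0]]]'
```

```text
clock: 32.05
eef_pos: [0.6264, 0.0021, 0.0271]
tool_rot: [0.654, 0.757, 0.0, 0.0]
ft_force: [-2.0, 0.1, 4.9]
grip_width: 0.0293
grasp_force: 59.9
```

```bash
python3 -m creep '[[[0,0,0],[0,0,0]],[[0,0,0],[0,0,0]],[[0,0,0],[0,0,0]],[[0,0,-5],[0,0,0]],[[0,0,-15],[0,0,0]],[[0,0,-28],[0,0,0]],[[0,0,-35],[0,0,0]],[[0,0,-35],[0,0,0]],[[0,-20,-10],[0,0,0]],[[0,-40,0],[0,0,0]],[[0,-50,0],[0,0,0]],[[0,-50,0],[0,0,0]]]' 58
python3 -m creep '[[[0,-50,0],[0,0,0]],[[0,-40,0],[0,0,0]],[[0,-25,0],[0,0,0]],[[0,0,0],[0,0,0]],[[0,0,0],[0,0,0]]]'
python3 - <<'E'
from h import *
for c in("top","side"):
  p=vision.camera(c); w=cloud(p)
  cv2.imwrite(f"pics/{c}3.png",p["image"])
  for n,x,y,h in(("small",.639,-.078,.044),("medium",.626,.002,.058),("large",.615,.08,.074),("largest",.602,.16,.092)):
    m=(np.hypot(w[...,0]-x,w[...,1]-y)<.035)&(abs(w[...,2]-h)<.006)
    if m.sum(): print(c,n,m.sum(),cv2.minEnclosingCircle(w[m][:,:2].astype(np.float32)))
E
```

```text
clock: 33.55
eef_pos: [0.467, -0.0213, 0.1558]
tool_rot: [0.654, 0.757, 0.001, 0.001]
ft_force: [0.1, -0.2, 0.2]
grip_width: 0.0578
grasp_force: 0.0
clock: 34.17
eef_pos: [0.3558, -0.038, 0.1556]
tool_rot: [0.654, 0.757, 0.001, 0.001]
ft_force: [-0.6, -0.5, 0.4]
grip_width: 0.0578
grasp_force: 0.0
top small 123 ((0.6386508345603943, -0.07785256952047348), 0.01333165355026722)
top medium 182 ((0.6255022287368774, 0.0012043369933962822), 0.016194136813282967)
top large 255 ((0.6145468354225159, 0.08025036007165909), 0.018128754571080208)
top largest 361 ((0.6022215485572815, 0.15977755188941956), 0.021121682599186897)
side small 109 ((0.6373749375343323, -0.07574356347322464), 0.01382420863956213)
side medium 177 ((0.6237330436706543, 0.0042513287626206875), 0.016323398798704147)
side large 278 ((0.6122986674308777, 0.08143763244152069), 0.018822943791747093)
side largest 455 ((0.6004332304000854, 0.1614081859588623), 0.021845102310180664)
```

View pics/side3.png

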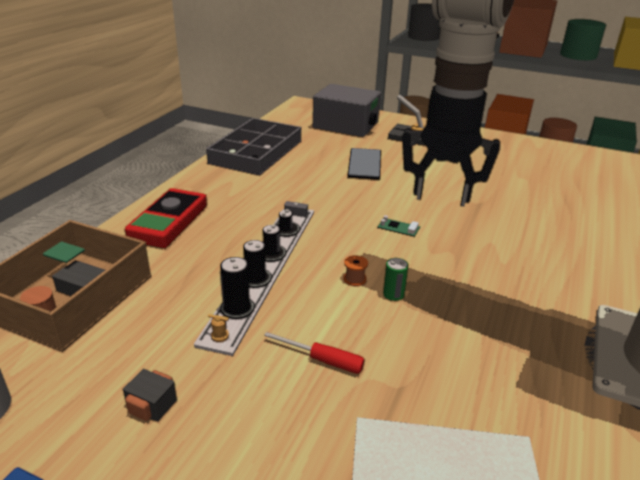

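View pics/top3.png

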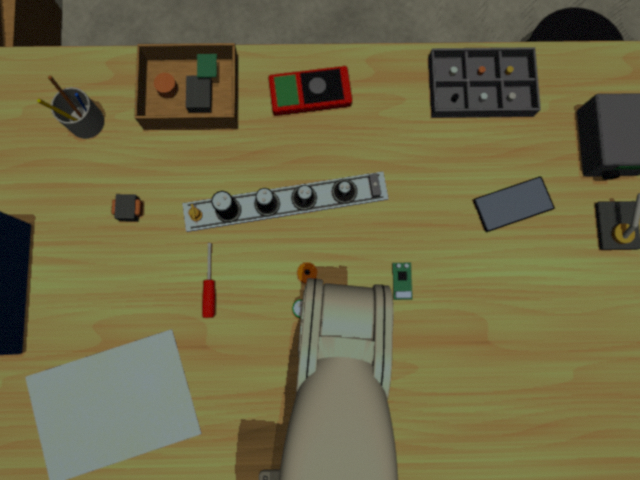

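All four stand upright on their pads, in descending order from the brass post at (195,213): (224,205), (265,201), (304,196) and (344,189) in the top view. The arm is clear.

```bash
python3 -c "
from h import *
print(workorder.job_done())"
```

```text
the job is handed in; nothing more can be done
None
```

All four capacitors stand upright on the pads, largest to smallest from the brass earth post, each measured within about 2 mm of its pad's centre by the top camera; the job was handed in at about 34 s, and no verdict was returned.

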